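Load the film unwinder and hold its dancer arm at the stop

ROBOT

A 7-joint arm with a two-finger parallel gripper is mounted at the origin on the work surface. World frame = base frame: x ahead of the robot, y to its left, z up, the work surface at z = 0. Lengths are in m, angles in rad, forces in N, time in s.
With the tool pointing down it reaches from about 0.4 to 0.85 m from the base axis. Payload 6.9 kg.
Tool frame: the origin (TCP) lies midway between the tips of the shut fingers; the grasp point (between the pads) lies behind it (ctrl.pinch_z is the z of the grasp point in the tool frame, in m); z points along the fingers, y is the line along which they close (so a half turn about z gives the same grasp; the last joint's range is limited). The gripper opens to 85 mm and grips with 20 to 120 N. Pads are 22 mm wide; open, the fingers measure 114 mm over their backs; the gripper's body (76 mm by 85 mm) begins 54 mm behind the grasp point. The pads swing forward as they close: fully open they stand 13 mm farther back than shut.
Start: joints at [-1.234, 0.507, -0.238, 1.5, 0.126, 1.149, -0.155], TCP at [0.144, 0.608, 0.231] pointing down, gripper open.
Joint ranges: [-3.08, 3.08], [-0.24, 2.05], [-1.43, 1.35], [0, 2.5], [-1.52, 4.66], [0.17, 1.96], [-2.89, 2.89]. Speed limits (rad/s): [2.39, 2.39, 3.14, 3.14, 3.14, 3.14, 3.14].

INTERFACE

Orientations are given as a unit quaternion [w, x, y, z].
In Python, from station import ctrl, get_state, vision, ticket, models gives the robot as it stands. Calls block until the motion is done:
- ctrl.movep(position, orientation): joint-space move of the TCP to a pose.
- ctrl.movel(position, frame=None, max_speed=0.15): straight line of the TCP; frame=None keeps the orientation; max_speed is the mean speed in m/s.
- ctrl.set_joints(angles): joint-space move.
- ctrl.ungrasp() and ctrl.close_gripper(force=None): open the fingers fully, or close them until they stop; force is the grip in N (None keeps the last).
- ctrl.pause(seconds).
- ctrl.ik(position, orientation): joint angles nearest the present ones, or None.
- get_state(): the state.
- vision.grab_frame(name): name is "scene" or "top"; returns (picture, depth): 480x640x3 uint8, blue, green, red; 480x640 float32, m along the optical axis (not along the pixel's ray), 0 where there is no reading.
- vision.camera_info(name): a dict with "mtx" (3x3 intrinsics, pixels), "R" (3x3) and "t" (3): a world point X has camera coordinates R X + t. Camera axes: x right, y down, z forward; pixel columns grow to the right and rows downward; lengths in m; the calibration is good to about 2 mm. A picture is of the moment at which its call begins. camera_info takes no time and is no camera call.
A pose or a line that the arm cannot do raises ctrl.Unreachable and nothing moves.
- ticket.close_job(): hands the job in; it is judged then, once.
Trained networks look in the newest picture that a camera, given by its name, has taken for a name from the list of things; names that differ only in an ending like _2 or _b are one class to them, and where a whole thing is asked for, a point or a joint stands for the part that bears it (a point fixed in the world has none). Each returns a list of dicts, best first, with "p" (0 to 1); they miss things now and then, are a little off and sometimes report something else, mostly with a low value. They report only what shows in the picture. A call takes as long as a camera call. They do not tell look-alikes from the thing itself.
- models.recognise(camera, target): "point" ([column, row] in pixels, amid what is visible of it).
- models.masks_of(camera, target): "mask" (480x640 bool, what is visible of it) and "point" ([column, row] in pixels, amid what is visible of it).
The state is a dict: "time": time; "qpos": joint angles; "qd": joint speeds; "tau": joint torques, N m; "tcp_pos": TCP position; "eef_rot": TCP orientation; "contact_force": force on the tool from outside, world axes, zero at the start; "wrist_torque": the same for the moment, N m; "width": finger opening in m; "gripper_force": force on a finger pad.
Only numpy, scipy, OpenCV 4.12 (cv2) and the standard library are available. Lean on these libraries where they do the work, as an engineer would, in place of code of your own. Each camera call takes 0.05 s, during which the arm holds its last target. There are 200 camera calls.

TASK

Take the film roll that is mounted on a steel shaft out of its wooden cradle and lay it in the unwinder on the bench, both shaft ends down in the V-shaped saddles (lower it in, do not drop it), and let go of it. Then swing the unwinder's sprung dancer arm, the one with the aluminium roller at its end, towards the roll until it is hard against its stop, and finish while still holding it there, so that a colleague can thread the film. Leave the other things on the bench where they are.

Things in the scene. Friction and masses are not known exactly. Their poses are not given: they have to be found in the camera images.
- film_roll: film roll on its steel shaft, 0.3-0.6 kg: roll 56 mm diameter x 100 mm; shaft 12 mm diameter x 184 mm, 42 mm out past each roll end; a 28 mm collar, 7 mm wide, against each end. Origin at the roll's centre, on the shaft's axis; own y along the shaft (both ends alike; may be turned about it). Starts level in a low wooden cradle, centre 45 mm above the table.
- cradle_a: the fixed wooden cradle in which the roll with the shaft lies at the start (a like one holds the plain roll): base board 76 x 96 x 12 mm, two dowels along its own y, 24 mm high, 26 mm either side of the middle at most, under the roll; free for fingers beside the roll. Origin at the centre of its foot.
- unwinder: the film unwinder, fixed to the bench: blue base 235 x 172 mm, two blue side plates parallel to its own x, 132 mm apart inside, 8 to 10 mm thick, carrying the saddles at the roll end (+x) and the dancer arm's pivot at the other end (-x). Origin on the table; own x points from the dancer arm to the roll.
- saddle (a point): where the roll's centre is when its shaft lies in both saddles: 115 mm above the table, midway between the saddles; x and y as the unwinder's, y along the seated shaft, z up. Saddles: 90-degree V notches open upwards, 70 mm either side along y, mouths 42 mm wide, tops 13 mm above this point. Roll and collars (114 mm) go between the plates with 9 mm to spare each side.
- dancer_pivot (a point): the dancer arm's pivot axis, parallel to the unwinder's y, 45 mm above the table and 120 mm from the saddle point (towards the unwinder's -x); two rubber stop pegs on the bracket limit the arm each way.
- dancer_tip (a point): the end of the dancer arm: point at the centre of its aluminium roller (22 mm diameter, 104 mm long, spins freely, 120 mm from the pivot axis), own y along the roller, own z from the pivot out along the arm. Two steel arm plates, 16 x 6 mm, one at each roller end. At rest it leans 35 degrees away from the roll (roller centre 143 mm above the table), at the stop 15 degrees towards it (161 mm).
- dancer (a joint): angle of the dancer arm, rad: 0 at rest, leaning away from the roll; grows as it swings towards the roll; 0.873 at its hard stop. A torsion spring always pulls it back to 0: at the roller it takes about 4 N to start it and 6.5 N to keep it at the stop.
- spare_roll: a plain film roll without a shaft, 66 mm diameter x 100 mm, bare cardboard core, lying in the other wooden cradle; origin at its centre, its own y along its axis; leave it alone
- core_tube: an empty cardboard core standing on end, 42 mm diameter x 100 mm; origin at the centre of its foot; leave it alone
- screwdriver: a screwdriver lying on the table, 170 mm long along its own x; origin at the middle of its underside; leave it alone
- sample_jar: a closed clear jar, 56 mm diameter x 75 mm; origin at the centre of its foot; leave it alone
- tape_measure: a tape measure, 62 x 36 x 56 mm; origin at the centre of its foot; leave it alone
- spring_clamp: a spring clamp lying flat, about 135 x 80 x 22 mm; origin beneath its pivot pin; leave it alone
- packing_tape: a roll of brown packing tape lying flat, 96 mm diameter x 48 mm; origin at the centre of its foot; leave it alone
There are look-alikes about, which are no part of the job. What is shaped like the film_roll but green is not meant.

How it is judged:
By the outcome, as a careful person would: the job done as asked, in the order asked, and still so for the second after the job is handed in, while the arm keeps its last pose, push and grip.
It also fails if it takes over 54 s, if anything falls off the work surface, if the arm or the gripper's body presses on something with over 40 N, if the wrist force passes 120 N, or if a joint passes its speed limit or range.

## Working session

There is one attempt and no reset: what is moved stays moved. The work goes in short steps, each a Python script; the robot and the scene stay as the last script left them, time stands still between calls to the robot, and variables do not carry over. Pictures are saved under pics/ and viewed, at most 10 in all, crops included, and the job is handed in when it is done.

```bash
ls; mkdir -p pics; python3 - <<'E'
from station import ctrl,get_state,vision,models
import cv2,numpy as np
s=get_state();print(s['time'],s['tcp_pos'],s['eef_rot'],ctrl.pinch_z,s['width'])
for c in('scene','top'):
    im,d=vision.grab_frame(c);cv2.imwrite(f'pics/{c}0.png',im);np.savez(f'{c}0.npz',im=im,d=d)
    i=vision.camera_info(c);print(c,i['mtx'].tolist(),(-i['R'].T@i['t']).round(3),i['R'].round(3).tolist())
    for t in('film_roll','unwinder','dancer_tip','cradle_a'):
        print(t,[(np.round(r['point']).tolist(),round(r['p'],2)) for r in models.recognise(c,t)])
E
```

```text
pics
0.0 [0.14352338 0.60777232 0.23043645] [-9.22183089e-05  1.15618733e-01  9.93293261e-01 -8.92765045e-04] -0.0187 0.08504457765389244
scene [[587.0944924293137, 0.0, 316.09785128348926], [0.0, 587.0944924293137, 238.1030215205683], [0.0, 0.0, 1.0]] [ 0.925 -0.76   1.3  ] [[0.871, 0.491, 0.015], [0.405, -0.699, -0.59], [-0.279, 0.52, -0.807]]
film_roll [([116.0, 384.0], 0.9), ([172.0, 302.0], 0.84), ([303.0, 356.0], 0.65)]
unwinder [([370.0, 203.0], 0.63)]
dancer_tip [([350.0, 167.0], 0.83), ([300.0, 356.0], 0.55)]
cradle_a [([310.0, 370.0], 0.89), ([300.0, 355.0], 0.57)]
top [[461.8123774018933, 0.0, 324.6446663279866], [0.0, 461.8123774018933, 242.72294561718226], [0.0, 0.0, 1.0]] [ 0.347 -0.022  1.202] [[-0.026, -1.0, 0.012], [-0.986, 0.024, -0.164], [0.164, -0.017, -0.986]]
film_roll [([410.0, 205.0], 0.93), ([428.0, 348.0], 0.83), ([518.0, 337.0], 0.78)]
unwinder [([213.0, 243.0], 0.8), ([210.0, 268.0], 0.44)]
dancer_tip [([207.0, 268.0], 0.61)]
cradle_a [([404.0, 219.0], 0.52)]
```

View pics/scene0.png

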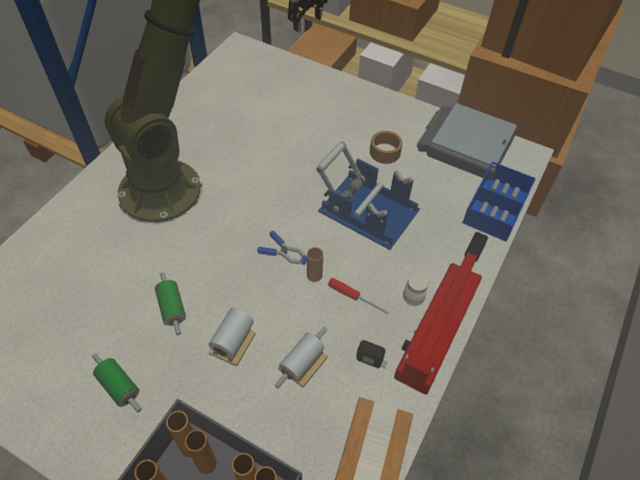

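View pics/top0.png

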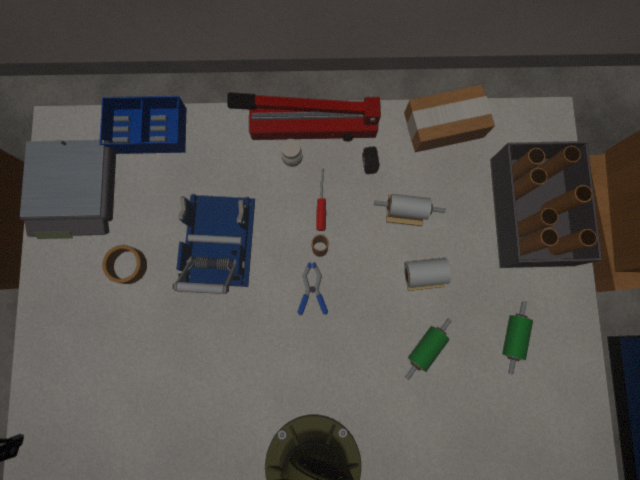

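The target is the silver roll with shaft: top (410,205), scene (303,356). The unwinder is at top (213,243), its saddles far from the robot (183,209)/(242,210), and the dancer roller near it (201,288).

```bash
cat > h.py <<'E'
from station import ctrl,get_state,vision,models,ticket
import numpy as np,cv2
def cloud(c,d):
    i=vision.camera_info(c);v,u=np.nonzero(d>0);z=d[v,u]
    P=np.linalg.inv(i['mtx'])@np.stack([u*z,v*z,z])
    return (i['R'].T@(P-i['t'].reshape(3,1))).T,u,v
def crop(P,c,r): return P[np.linalg.norm(P[:,:2]-c,axis=1)<r]
E
cat > m.py <<'E'
from h import *
import sys
cl={}
for c in('scene','top'):
    f=np.load(f'{c}0.npz');P,u,v=cloud(c,f['d']);cl[c]=P
    g=lambda uv:P[np.argmin((u-uv[0])**2+(v-uv[1])**2)].round(3)
    if c=='top':roll0=g((410,205));un0=g((213,243));print(roll0,un0,g((300,400)),'roller',g((201,288)),g((183,209)),g((242,210)),'bar',g((215,240)))
    else: print(g((303,356)),g((440,300)))
for c,P in cl.items():
    Q=crop(P,roll0[:2],.13);Q=Q[(Q[:,2]>.038)]
    m=Q[:,:2].mean(0);w,V=np.linalg.eigh(np.cov((Q[:,:2]-m).T));a=V[:,1]*np.sign(V[1,1]);n=np.array([a[1],-a[0]])
    s=(Q[:,:2]-m)@a;t=(Q[:,:2]-m)@n
    mid=m+a*(s.min()+s.max())/2+n*(t.min()+t.max())/2
    T=Q[Q[:,2]>Q[:,2].max()-.006,:2]
    print(c,'roll mean',m,'axis',a,'L',np.ptp(s),'W',np.ptp(t),'mid',mid,'zmax',Q[:,2].max(),'topmean',T.mean(0),len(T))
    Q=crop(P,un0[:2],.2)
    B=Q[(Q[:,2]>.004)&(Q[:,2]<.02)]
    print(' base',cv2.minAreaRect(B[:,:2].astype(np.float32)*1000),np.median(B[:,2]))
    R=Q[Q[:,2]>.142];print(' roller',len(R),R.mean(0),R[:,2].max(),R.min(0),R.max(0))
    S=Q[(Q[:,2]>.10)&(Q[:,2]<.135)&(Q[:,0]>un0[0]+.03)]
    for lab in (S[S[:,1]>un0[1]],S[S[:,1]<un0[1]]):
        if len(lab):print(' sad',len(lab),lab.mean(0),lab.min(0),lab.max(0),cv2.minAreaRect(lab[:,:2].astype(np.float32)*1000))
E
python3 m.py
```

```text
[ 0.637 -0.271  0.073] [0.85  0.027 0.06 ]
[ 0.626 -0.259  0.071] [0.55  0.248 0.015] [0.151 0.03  0.002] roller [0.424 0.242 0.155] [0.619 0.3   0.11 ] [0.613 0.157 0.111] bar [0.55  0.233 0.06 ]
scene roll mean [ 0.6326103  -0.27044622] axis [0.15303354 0.988221  ] L 0.1848608277682745 W 0.05641261295762738 mid [ 0.62965759 -0.26321054] zmax 0.07896887260829323 topmean [ 0.62983236 -0.26354911] 102
 base ((552.7399291992188, 241.5508270263672), (384.7145690917969, 379.9313659667969), 62.18134689331055) 0.010376994066131741
 roller 278 [0.42853423 0.23944122 0.15026058] 0.16234543325349274 [0.41272904 0.17949326 0.14213638] [0.44191633 0.30904354 0.16234543]
 sad 141 [0.62013689 0.29681698 0.11333745] [0.58996072 0.28802461 0.1001432 ] [0.64889655 0.30779708 0.1299746 ] ((619.6213989257812, 298.163818359375), (15.427794456481934, 60.01117706298828), 85.31437683105469)
 sad 147 [0.60915276 0.15774188 0.11320595] [0.58095463 0.14979833 0.10001812] [0.63836488 0.16684019 0.13285815] ((609.6826782226562, 157.926513671875), (16.49534034729004, 57.295467376708984), 86.34963989257812)
top 
[... 194 characters left out ...]
 ] 217
 base ((548.203857421875, 250.66726684570312), (395.14593505859375, 384.787841796875), 3.595491647720337) 0.011647716490427474
 roller 515 [0.42601527 0.24502375 0.15148972] 0.15971589336242584 [0.41209135 0.1827782  0.1421167 ] [0.43991122 0.30891604 0.15971589]
 sad 150 [0.61922704 0.29976539 0.11643071] [0.59036485 0.29430053 0.10023164] [0.64881273 0.30750815 0.1305568 ] ((619.8306884765625, 300.9928283691406), (11.102377891540527, 58.57390594482422), 85.82597351074219)
 sad 123 [0.60877087 0.16082841 0.11750648] [0.58024752 0.15481394 0.10016082] [0.63812629 0.16733156 0.12936209] ((609.1317138671875, 161.2669677734375), (10.338427543640137, 58.20759963989258), 86.66312408447266)
```

```bash
cat >> h.py <<'E'
from scipy.spatial.transform import Rotation as Ro
def quat(yx,yy):
    y=np.array([yx,yy,0.]);y/=np.linalg.norm(y);z=np.array([0,0,-1.]);x=np.cross(y,z)
    q=Ro.from_matrix(np.stack([x,y,z],1)).as_quat();return q[[3,0,1,2]]
roll=np.array([.629,-.262]);ra=np.array([.145,.989])
sad=np.array([.6144,.2297]);ux=np.array([.9972,-.074]);uy=np.array([.074,.9972])
def st(m=''):
    s=get_state();print(m,'t%.1f'%s['time'],s['tcp_pos'].round(4),'F',np.round(s['contact_force'],1),'w%.4f'%s['width'],'gf',np.round(s['gripper_force'],1));return s
E
python3 - <<'E'
from h import *
q0=np.array(get_state()['qpos'])
for s in(1,-1):
    for n,p,z,d in(('roll',roll,.25,(ra[1],-ra[0])),('grasp',roll,.024,(ra[1],-ra[0])),('sad',sad,.1,ux),('push',sad-.235*ux,.13,ux),('push90',sad-.235*ux,.13,uy),('end90',sad-.11*ux,.143,uy)):
        r=ctrl.ik([*p,z],quat(*(s*np.array(d))));print(s,n,None if r is None else np.round(r,2))
E
```

```text
1 roll [-0.06  0.71  0.85  1.31 -0.53  1.35  0.64]
1 grasp [ 0.04  0.87  0.6   1.57 -0.59  0.89  0.71]
1 sad [-0.51  0.68  0.19  1.58 -0.15  0.9  -0.33]
1 push [-0.76  0.37  0.17  2.08 -0.1   0.69 -0.59]
1 push90 [-0.5   0.37 -0.18  2.08  0.1   0.7   0.75]
1 end90 [-0.37  0.49 -0.17  1.8   0.1   0.86  0.91]
-1 roll [-0.15  0.82  1.15  1.31 -0.73  1.46 -2.34]
-1 grasp [-0.17  1.1   1.15  1.57 -1.06  1.2  -2.08]
-1 sad [-0.07  0.72 -0.57  1.57  0.44  0.98  2.29]
-1 push [-0.21  0.41 -0.59  2.07  0.33  0.75  2.07]
-1 push90 [-1.01  0.41  0.53  2.08 -0.31  0.72 -1.92]
-1 end90 [-0.82  0.54  0.53  1.81 -0.34  0.88 -1.78]
```

```bash
python3 - <<'E'
from h import *
q=quat(ra[1],-ra[0])
ctrl.movep([*roll,.16],q);st('above')
ctrl.movel([*roll,.024],max_speed=.12);s=st('down')
ctrl.close_gripper(60);st('closed')
ctrl.movel([*roll,.16],max_speed=.12);st('lift')
im,d=vision.grab_frame('top');cv2.imwrite('pics/lift.png',im[120:300,300:520])
P,u,v=cloud('top',d)
for c in('scene','top'):
    if c=='scene':
        im,d=vision.grab_frame(c);cv2.imwrite('pics/lift_s.png',im[200:440,160:480]);P,_,_=cloud(c,d)
    Q=P-[*roll,0];s_=Q[:,:2]@ra;t=Q[:,:2]@[ra[1],-ra[0]]
    k=(abs(t)<.012)&(abs(s_)<.12)&(Q[:,2]>.165)&(Q[:,2]<.225)
    e=k&(abs(s_)>.058);
    print(c,k.sum(),s_[e].min(),s_[e].max(),[ (t[e&f].mean().round(4),Q[e&f,2].max().round(4),Q[e&f,2].mean().round(4)) for f in(s_<0,s_>0) if (e&f).any()])
E
```

```text
above t4.0 [ 0.6294 -0.261   0.1599] F [-0.7  0.2 -0. ] w0.0855 gf 0.0
down t5.3 [ 0.6294 -0.2624  0.0249] F [-0.3 -0.1 -0.6] w0.0851 gf 0.0
closed t5.7 [ 0.6298 -0.2622  0.0251] F [ 0.2 -0.3  5.9] w0.0547 gf 62.6
lift t6.9 [ 0.6287 -0.2616  0.159 ] F [-0.2 -0.1 -2.8] w0.0543 gf 63.6
scene 499 -0.09290492610164866 0.0908980849747117 [(np.float64(0.0006), np.float64(0.1936), np.float64(0.1821)), (np.float64(0.0001), np.float64(0.1883), np.float64(0.1828))]
top 499 -0.09290492610164866 0.0908980849747117 [(np.float64(0.0006), np.float64(0.1936), np.float64(0.1821)), (np.float64(0.0001), np.float64(0.1883), np.float64(0.1828))]
```

View pics/lift_s.png

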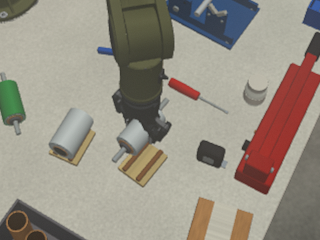

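The roll is gripped, level and centred, and the cradle is empty beneath it.

```bash
python3 - <<'E'
from h import *
ctrl.movel([*roll,.24],max_speed=.2)
ctrl.movep([*sad,.22],quat(*ux));st('above')
ctrl.movel([*sad,.150],max_speed=.12);st('near')
for c in('top','scene'):
    im,d=vision.grab_frame(c);P,_,_=cloud(c,d)
    cv2.imwrite(f'pics/near_{c}.png',cv2.resize(im[150:320,130:300] if c=='top' else im[100:270,280:450],None,fx=3,fy=3))
    Q=P-[*sad,0];s=Q[:,:2]@uy;t=Q[:,:2]@ux
    e=(abs(t)<.02)&(abs(s)<.11)&(abs(s)>.058)&(Q[:,2]>.15)&(Q[:,2]<.19)
    print(c,s[e].min(),s[e].max(),[(t[e&f].mean().round(4),Q[e&f,2].max().round(4)) for f in(s<0,s>0) if (e&f).any()])
    for f in(s<0,s>0):
        k=f&(abs(t)<.045)&(abs(s)<.09)&(abs(s)>.05)&(Q[:,2]>.1)&(Q[:,2]<.135)
        if k.any():print('  sad',k.sum(),s[k].min(),s[k].max(),t[k].min(),t[k].max())
E
```

```text
above t9.4 [0.615  0.2277 0.2203] F [ 0.2 -0.6 -3.6] w0.0545 gf 63.8
near t10.1 [0.615  0.2293 0.1507] F [ 0.9 -0.1 -3. ] w0.0543 gf 63.8
top -0.09183152470858168 0.09039587936474179 [(np.float64(0.0004), np.float64(0.1796)), (np.float64(-0.0034), np.float64(0.1824))]
  sad 100 -0.07365986429815971 -0.06349670091129787 -0.029404038904529656 0.028235002917387994
  sad 54 0.06648764734020578 0.07715767980429677 -0.028726301413330626 -0.004525274128037046
scene -0.09528207401376852 -0.05834896600755358 [(np.float64(0.0019), np.float64(0.1899))]
  sad 152 -0.07893309522493748 -0.0611204150233482 -0.03023627640344841 0.029039396041855497
  sad 8 0.06048658632400839 0.06884917398917142 0.02047595782236006 0.02822309626867297
```

View pics/near_scene.png

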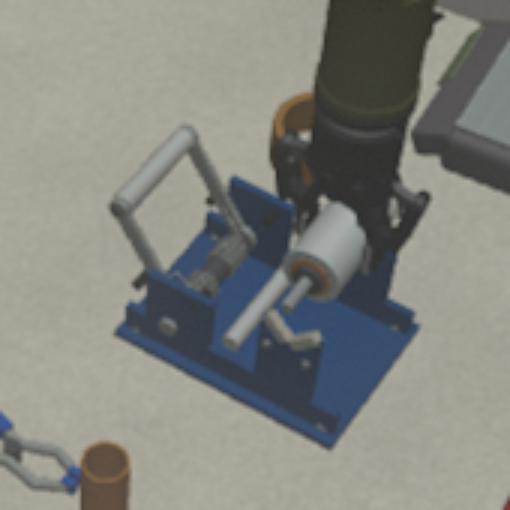

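View pics/near_top.png

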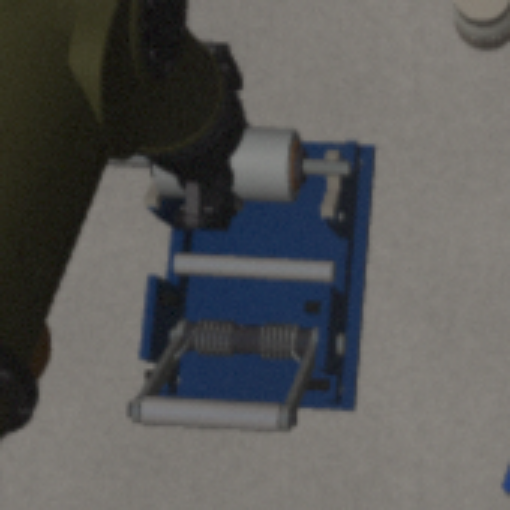

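The shaft sits over both notches (scene crop), centred to about 2 mm. Lowering under force watch.

```bash
python3 - <<'E'
from h import *
p=sad+.0015*uy
ctrl.movel([*p,.110],max_speed=.1);s=st()
z=.110
f0=s['contact_force'][2]
while z>.089:
    z-=.0025;ctrl.movel([*p,z],max_speed=.05)
    s=get_state();print(round(z,4),s['tcp_pos'].round(4),s['contact_force'].round(1))
    if s['contact_force'][2]-f0>6:break
im,d=vision.grab_frame('scene');cv2.imwrite('pics/seat.png',cv2.resize(im[100:270,280:450],None,fx=3,fy=3))
st()
E
```

```text
t10.8 [0.6146 0.231  0.11  ] F [-0.7 -0.6 -2.4] w0.0543 gf 63.8
0.1075 [0.6147 0.2312 0.1079] [ 0.   0.5 -2.9]
0.105 [0.6144 0.2312 0.1049] [-0.5  0.2 -3.1]
0.1025 [0.6144 0.2312 0.1023] [-0.1  0.1 -4.3]
0.1 [0.6144 0.2312 0.0998] [-0.2 -0.3 -2.7]
0.0975 [0.6144 0.2312 0.0973] [ 0.8  0.3 -2.9]
0.095 [0.6149 0.2312 0.0952] [ 1.   0.9 -1.6]
0.0925 [0.6153 0.2312 0.0946] [-3.9  1.4 11.6]
 t12.6 [0.6153 0.2312 0.0946] F [-3.9  0.8 11.6] w0.0544 gf 65.1
```

View pics/seat.png

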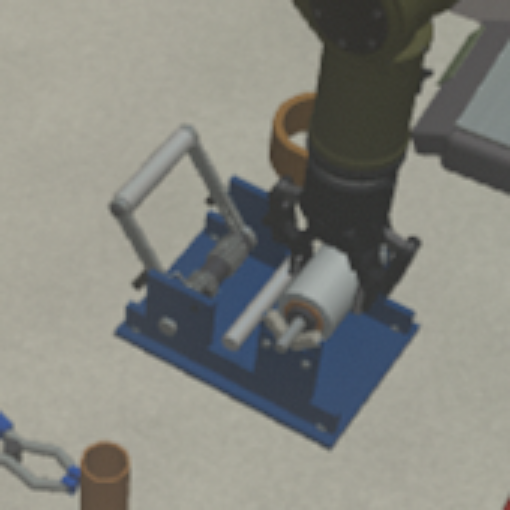

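```bash
python3 - <<'E'
from h import *
s=get_state();x,y,z=s['tcp_pos']
ctrl.movel([x,y,z],max_speed=.05)   # relax the press
ctrl.ungrasp();st('open')
ctrl.movel([x,y,.23],max_speed=.12);st('up')
b=sad-.240*ux
ctrl.movep([*b,.23],quat(*uy));st('behind')
ctrl.close_gripper(60)
ctrl.movel([*b,.125],max_speed=.15);st('low')
for c in('top','scene'):
    im,d=vision.grab_frame(c);P,_,_=cloud(c,d)
    cv2.imwrite(f'pics/low_{c}.png',cv2.resize(im[150:320,130:300] if c=='top' else im[100:270,280:450],None,fx=3,fy=3))
    Q=P-[*sad,0];s=Q[:,:2]@uy;t=Q[:,:2]@ux
    R=(abs(t)<.035)&(abs(s)<.048)&(Q[:,2]>.1);print(c,'roll zmax',np.percentile(Q[R,2],[50,98]))
    for f in(s<0,s>0):
        e=f&(abs(t)<.007)&(abs(s)>.076)&(abs(s)<.098)&(Q[:,2]>.1);print('  end',e.sum(),t[e].mean(),np.percentile(Q[e,2],80),abs(s[e]).max())
E
```

```text
open t13.2 [0.6154 0.2312 0.0944] F [-0.6  0.6 -0.3] w0.0852 gf 0.0
up t14.5 [0.6149 0.2313 0.2291] F [-0.1  0.4  0.3] w0.0858 gf 0.0
behind t15.5 [0.376  0.2476 0.2301] F [0.1 0.5 0.9] w0.0852 gf 0.0
low t17.1 [0.3755 0.2475 0.1255] F [0.1 0.3 0.1] w-0.0003 gf 0.0
top roll zmax [0.13827402 0.14516992]
  end 29 -0.0006729184980278889 0.12113440038432223 0.09035822239139815
  end 34 -0.0009234206713058857 0.12245648471135936 0.0938910896583826
scene roll zmax [0.13611886 0.14465739]
  end 33 0.0008466174391725686 0.12113742873400087 0.09287085120729356
  end 16 0.0006763656516124561 0.12122040827844961 0.0896216418825131
```

View pics/low_scene.png

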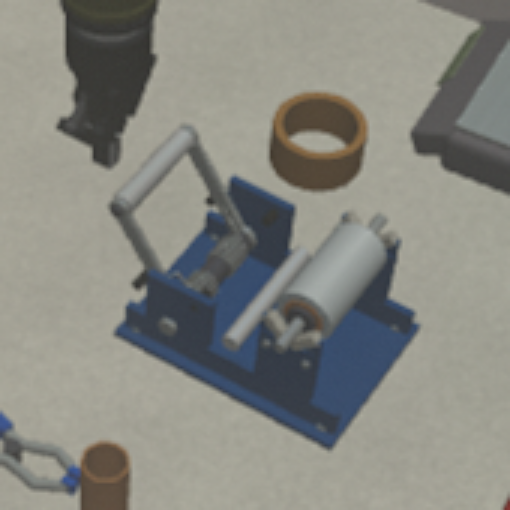

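The roll lies in both saddles (shaft-end tops at 0.121 m) and the shut fingers stand behind the dancer roller. Now the push.

```bash
python3 - <<'E'
from h import *
def go(th,extra=0,sp=.08):   # th: lean towards roll
    r=-.12+.12*np.sin(th)-.022+extra; z=.045+.12*np.cos(th)-.02
    ctrl.movel([*(sad+r*ux),z],max_speed=sp); s=get_state()
    print(round(np.degrees(th)),round(extra,4),s['tcp_pos'].round(4),'push',round(float(-s['contact_force'][:2]@ux),1),'Fz',round(float(s['contact_force'][2]),1))
    return -s['contact_force'][:2]@ux
for a in(-35,-25,-15,-5,5,11):
    if go(np.radians(a))>25:break
else:
    for e in np.arange(-.004,.03,.002):
        if go(np.radians(15),e,.04)>16:break
for c in('scene','top'):
    im,d=vision.grab_frame(c);P,_,_=cloud(c,d)
    cv2.imwrite(f'pics/push_{c}.png',cv2.resize(im[100:270,280:450] if c=='scene' else im[150:320,130:300],None,fx=3,fy=3))
    Q=P-[*sad,0];s=Q[:,:2]@uy;t=Q[:,:2]@ux
    e=(abs(s)<.05)&(abs(s)>.025)&(Q[:,2]>.152)&(Q[:,2]<.18)&(t>-.13)&(t<-.06)
    print(c,e.sum(),t[e].mean(),t[e].min(),t[e].max(),Q[e,2].max())
st()
E
```

```text
-35 0 [0.4044 0.2451 0.123 ] push 0.2 Fz -0.0
-25 0 [0.4213 0.2437 0.1335] push 4.9 Fz -0.4
-15 0 [0.4409 0.2422 0.1405] push 4.9 Fz -0.6
-5 0 [0.4612 0.2407 0.144 ] push 5.0 Fz 0.6
5 0 [0.4818 0.2391 0.1439] push 6.1 Fz 0.9
11 0 [0.4941 0.2382 0.1422] push 6.6 Fz 0.4
15 -0.004 [0.4978 0.2379 0.1403] push 6.5 Fz 0.9
15 -0.002 [0.4997 0.2377 0.1403] push 7.5 Fz -0.3
15 0.0 [0.5017 0.2376 0.1403] push 6.6 Fz 0.6
15 0.002 [0.5037 0.2374 0.1403] push 6.8 Fz 0.0
15 0.004 [0.5044 0.2374 0.1399] push 9.4 Fz 0.3
15 0.006 [0.5046 0.2373 0.1394] push 13.9 Fz 0.7
15 0.008 [0.5048 0.2373 0.1389] push 18.4 Fz 0.9
scene 125 -0.08588000080044887 -0.09965731829841527 -0.07643631726521524 0.17641957394334
top 51 -0.08458873139942871 -0.09848802410890527 -0.07825670244316414 0.17541169459965844
 t21.6 [0.5047 0.2373 0.1388] F [-17.9  -2.2   1.7] w-0.0001 gf 8.9
```

View pics/push_scene.png

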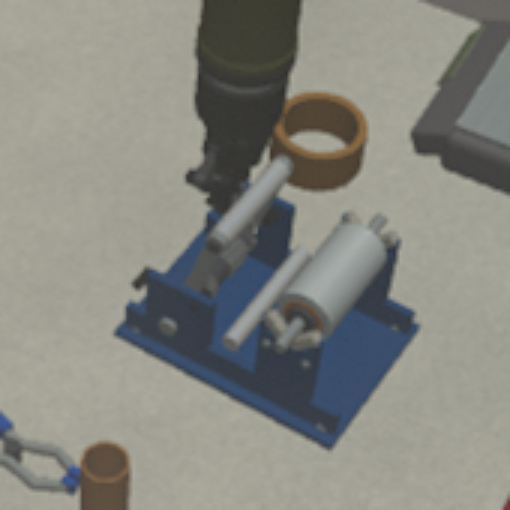

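The dancer roller is at its stop: the arm stalled while the push rose from 6.5 to 18 N. The roll is still seated, so I'm handing the job in.

```bash
python3 - <<'E'
from h import *
ctrl.pause(.5);st();print(ticket.close_job())
E
```

```text
t22.1 [0.5048 0.2373 0.1389] F [-17.7  -1.5   0.5] w0.0001 gf 8.9
the job is handed in; nothing more can be done
None
```

The film roll is seated in both saddles and let go of, and the job was handed in at about 22 s with the gripper holding the dancer arm hard against its stop at about 18 N; the other things were left alone.

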